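Lay the table tray, leave the cook's jar and carton

TASK

Lay the tray for the table: from the worktop between the beech tray and the chopping board, stand the white oil carton in the square white holder on the tray, the pink salt jar in the wide round holder and a spice jar in each of the two small round ones, all upright and down on the holder's floor. The look-alike carton and spice jar on the chopping board are still needed for cooking: leave them where they stand (the jars far back in the corner do not belong either). Set things down gently, never drop or topple them.

Things in the scene. Friction and masses are not known exactly. Their poses are not given: they have to be found in the camera images.
- oil_carton: white square carton on the bare worktop, two bottle stoppers sticking out of its top; loose, 0.38 kg (varies by a fifth). Carton 56 x 56 mm, 118 mm high; stoppers 17 mm thick, 12 mm either side of the centre along its y, up to 147 mm. Origin: centre of the underside, z up, x and y square to the sides. Fits the square holder only if turned within about 15 degrees of square.
- pink_salt_jar: round glass jar of pink salt with a steel lid, on the worktop; loose, 0.42 kg (varies by a fifth). Body and lid 70 mm across, lid top 88 mm high, with a round knob 18 mm across from 88 to 108 mm high. The knob can be gripped. Origin: centre of the underside, z up.
- spice_jar_a: round glass spice jar with a red screw cap, standing on the bare worktop between the tray and the board; loose, 0.11 kg. Body 42 mm across, cap 45 mm across from 85 to 106 mm high. Origin: centre of the underside, z up. (Three more such jars far back in the right corner are part of the room.)
- spice_jar_b: a second spice jar of the same kind and size, also on the bare worktop; loose. Origin: centre of the underside, z up.
- cook_carton: a carton of the same kind and size as the oil carton, but standing on the wooden chopping board (22 mm thick) at the robot's right; loose, to be left alone. Origin: centre of the underside.
- cook_jar: a spice jar of the same kind and size as the other two, but standing on the chopping board; loose, to be left alone. Origin: centre of the underside.
- square_holder: square white open-topped holder, fixed on the beech tray (the tray is fixed, 214 x 384 mm, rim 29 mm high; its four holders stand in one row along its long side, 87 mm from centre to centre, in any order). Outside 78 mm square, inside 72 mm square, 24 mm high, floor 4 mm thick. Origin: centre of its underside, which is 9 mm above the worktop; x across the row, y along the row, square to its sides.
- wide_holder: the widest round white open-topped holder on the tray, fixed: inside 86 mm across, outside 92 mm, 24 mm high, floor 4 mm thick. Origin: centre of its underside, 9 mm above the worktop; y along the row of holders.
- small_holder_1: one of two small round white open-topped holders on the tray, fixed: inside 61 mm across, outside 67 mm, 24 mm high, floor 4 mm thick. Origin: centre of its underside, 9 mm above the worktop; y along the row of holders.
- small_holder_2: the other small round holder, the same in every way. Origin: centre of its underside; y along the row of holders.
Not all that is in view belongs to the job. What is shaped like the spice_jar_a but green is not meant.

How it is judged:
By the outcome, as a careful person would: the job done as asked, in the order asked, and still so for the second after the job is handed in, with the robot touching nothing.
It also fails if it takes over 125 s, if anything falls off the work surface, if the arm or the gripper's body presses on something with over 40 N, if the wrist force passes 120 N, or if a joint passes its speed limit or range.

ROBOT

A 7-joint arm with a two-finger parallel gripper is mounted at the origin on a cart in front of the work surface, level with it; the furniture and walls round the work are solid. World frame = base frame: x ahead of the robot, y to its left, z up, the work surface at z = 0. Lengths are in m, angles in rad, forces in N, time in s.
With the tool pointing down it reaches from about 0.4 to 0.85 m from the base axis. Payload 10.4 kg.
Tool frame: the origin (TCP) lies on the front face of the gripper's body, between the roots of the fingers; the fingertips stand 73 mm ahead of it and the grasp point (between the pads) lies 54 mm ahead of it; z points along the fingers, y is the line along which they close (so a half turn about z gives the same grasp; the last joint's range is limited). The gripper opens to 85 mm and grips with 20 to 120 N. Pads are 22 mm wide; open, the fingers measure 114 mm over their backs; the gripper's body (76 mm by 85 mm) begins 54 mm behind the grasp point. The pads swing forward as they close: fully open they stand 13 mm farther back than shut.
Start: joints at [-1.281, 0.332, -0.065, 1.46, 0.022, 1.35, -0.088], TCP at [0.192, 0.595, 0.304] pointing down, gripper open.
Joint ranges: [-2.6, 2.6], [-0.5, 2.12], [-1.47, 1.34], [0.16, 2.42], [-1.27, 4.41], [0.06, 2.06], [-2.6, 2.6]. Speed limits (rad/s): [2.22, 2.22, 2.79, 2.79, 3.14, 3.14, 3.14].

INTERFACE

Orientations are given as a unit quaternion [w, x, y, z].
In Python, from rig import arm gives the robot as it stands. The module is installed in compiled form; this text tells all that it offers.
- The arm moves only by the tool arm_command, never from a script. Its argument "plan" is a list of rows, each a list of 4 numbers: the shift along the tool's x, y, z in mm, then the turn about the tool's z in degrees. In form: [[x, y, z, roll], ...]. A call has 1 to 20 rows; each row shifts and turns the commanded pose from where the row before left it, along the tool's axes as they then stand; what a row does not reach is not made up. A row lasts 1/12 s, in which the tool goes at most 41.7 mm and 7.16 degrees, less where a joint would pass 70% of its speed; a pose out of reach is approached as far as the arm can. A call with a gripper value outside its range is refused whole. "hand" is the opening, from 0 (shut) to 1 (fully open), set as the call begins (left out, the last holds). The fingers move at their own pace and stop on an object; the grip force is fixed at half the most. Time passes only in rows, so rows that do not move let the fingers close. It gives the time, the measured TCP pose, the force, the opening and the grip force at its end, in the units of the state.
- arm.observe(): the state, without advancing time (a new reading comes with each control period).
- arm.read_camera(name): name is "side" or "top" or "wrist"; returns a dict with "color" (384x512x3 uint8, red, green, blue), "z_map" (384x512 float32, m along the optical axis (not along the pixel's ray), 0 where there is no reading), "fovy" (degrees; the focal length in pixels is half the picture's height over the tangent of half this angle, whatever the lens; pixels are square), "cx", "cy" (the principal point, pixels), "D" ([k1, k2, p1, p2, k3] as OpenCV has them; the pictures are not rectified), "camera_from_world" (4x4, takes a point from world to camera coordinates). Camera axes: x right, y down, z forward; pixel columns grow to the right and rows downward; lengths in m; the calibration is good to about 2 mm. A picture is of the moment at which its call begins.
- arm.job_done(): hands the job in; it is judged then, once.
The state is a dict: "t": time; "q": joint angles; "qd": joint speeds; "tau": joint torques, N m; "ee_pos": TCP position; "orientation": TCP orientation; "force": force on the tool from outside, world axes, zero at the start; "torque": the same for the moment, N m; "finger_gap": finger opening in m; "finger_force": force on a finger pad.
Only numpy, scipy, OpenCV 4.12 (cv2) and the standard library are available. Lean on these libraries where they do the work, as an engineer would, in place of code of your own. Each camera call takes 0.05 s, during which the arm holds its last target. There are 200 camera calls.

## Working session

There is one attempt and no reset: what is moved stays moved. The work goes in short steps, Python scripts to look and compute and a tool call to move; the robot and the scene stay as the last step left them, time stands still between calls to the robot, and variables do not carry over. Pictures are saved under pics/ and viewed, at most 14 in all, crops included, and the job is handed in when it is done.

Besides the shell and the picture viewer there is one more tool, called after "Call:" by a JSON object that holds its "method" and its "body", one argument or row to a line. arm_command: Moves the arm, as the interface text tells. Its arguments: {"type":"object","properties":{"plan":{"type":"array","items":{"type":"array","items":{"type":"number"}}},"hand":{"type":"number"}},"required":["plan"]}

```bash
mkdir -p pics
cat > h.py <<'E'
import numpy as np, cv2
from rig import arm
def cam(name):
    c=arm.read_camera(name); h=c["color"].shape[0]
    f=h/2/np.tan(np.radians(c["fovy"])/2)
    c["K"]=np.array([[f,0,c["cx"]],[0,f,c["cy"]],[0,0,1.]]); c["D"]=np.array(c["D"],float)
    return c
def cloud(c):
    h,w=c["z_map"].shape
    u,v=np.meshgrid(np.arange(w),np.arange(h))
    p=cv2.undistortPoints(np.stack([u,v],-1).reshape(-1,1,2).astype(np.float64),c["K"],c["D"]).reshape(h,w,2)
    z=c["z_map"].astype(float)
    P=np.stack([p[...,0]*z,p[...,1]*z,z],-1)
    T=np.linalg.inv(c["camera_from_world"])
    W=P@T[:3,:3].T+T[:3,3]; W[z<=0]=np.nan
    return W
def save(name,img,s=1):
    cv2.imwrite("pics/"+name,cv2.resize(img[...,::-1],None,fx=s,fy=s,interpolation=cv2.INTER_CUBIC))
E
python3 - <<'E'
from h import *
for n in ("top","side"):
    c=cam(n); np.savez(n+"0.npz",col=c["color"],W=cloud(c)); save(n+"0.png",c["color"],1.5)
    T=np.linalg.inv(c["camera_from_world"]);print(n,T.round(3),c["fovy"])
s=arm.observe(); print(s["t"],s["ee_pos"],s["orientation"],s["finger_gap"],s["force"])
E
```

```text
top [[ 0.088 -0.862  0.498 -0.134]
 [-0.996 -0.082  0.034 -0.089]
 [ 0.012 -0.499 -0.866  1.211]
 [ 0.     0.     0.     1.   ]] 47.81189294702114
side [[-0.995 -0.083  0.061  0.444]
 [-0.102  0.85  -0.517  0.64 ]
 [-0.009 -0.521 -0.854  1.171]
 [ 0.     0.     0.     1.   ]] 45.322274720770764
0.1 [0.19226434 0.59443498 0.30319926] [-6.54049960e-05  1.55761907e-01  9.87794420e-01 -6.38481089e-04] 0.08532964798663825 [ 0.08737923 -0.24956851  0.53563659]
```

View pics/top0.png

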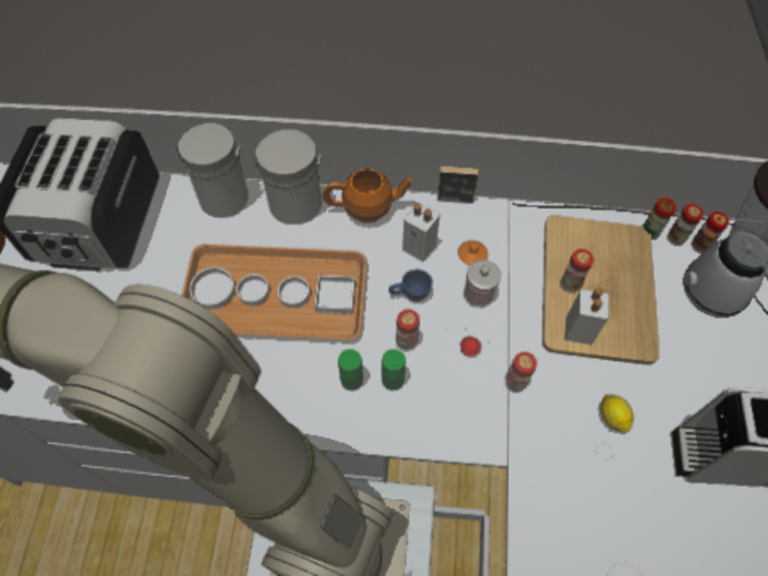

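View pics/side0.png

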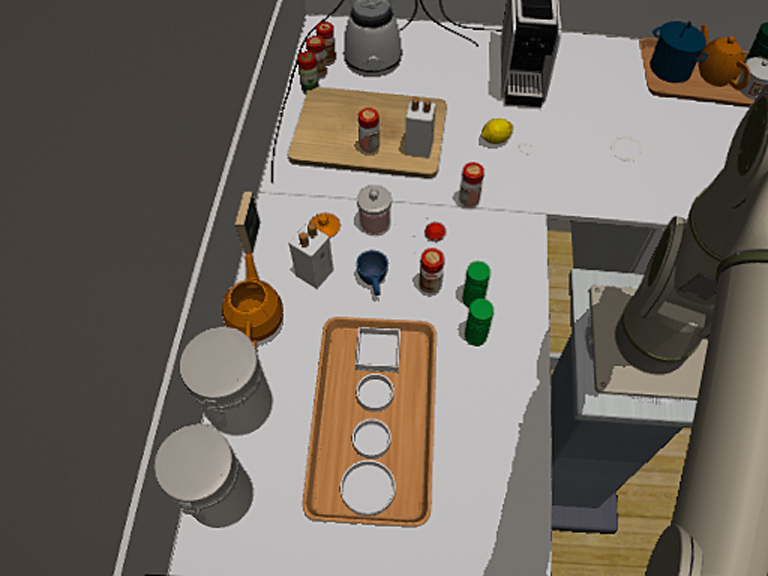

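Top picture (768 px wide): the carton candidates are (421,230) on bare worktop and (587,318) on the board. The one at (421,230) is the oil carton. Red-capped jar candidates are (407,327) and (522,370) on bare worktop, (580,268) on the board, and three in the corner near (690,220). The first two are meant. The salt jar is at (482,282), the holders are in a row from (212,287) to (336,293), and the green ones are decoys.

Run:
```python
from h import *
D={n:np.load(n+"0.npz") for n in ("top","side")}
col=D["top"]["col"]; save("crop0.png",col[120:270,210:450],3.3)
seeds={"carton":("top",(421,232)),"salt":("top",(482,270)),"jarA":("top",(408,318)),"jarB":("top",(523,360)),"cookjar":("top",(581,258)),"cookcarton":("top",(594,298)),"greenL":("top",(350,357)),"greenR":("top",(394,357)),"teapot":("top",(368,180)),"mug":("top",(415,283)),"orange lid":("top",(473,250))}
W=np.concatenate([D[n]["W"].reshape(-1,3) for n in D]); lab=np.repeat([0,1],[196608,196608])
for k,(n,(u,v)) in seeds.items():
    p=D[n]["W"][round(v/1.5),round(u/1.5)]
    m=(np.hypot(*(W[:,:2]-p[:2]).T)<.075)&(W[:,2]>.012)
    print(k,p.round(3),"zmax",np.nanmax(W[m,2]).round(3))
    zt=np.nanmax(W[m,2])
    for i in (0,1):
        for zr in ((.112,.122),(.098,.112),(.08,.095)):
            q=W[m&(lab==i)&(W[:,2]>zr[0])&(W[:,2]<zr[1])]
            if len(q)>15:
                r=cv2.minAreaRect(q[:,:2].astype(np.float32)*1000); c=cv2.minEnclosingCircle(q[:,:2].astype(np.float32)*1000)
                print("  ",["top","side"][i],zr,len(q),"rect",np.round(r[0],1),np.round(r[1],1),round(r[2],1),"circ",np.round(c[0],1),round(c[1],1))
# holders
for i,n in enumerate(D):
    w=D[n]["W"]; c=D[n]["col"].astype(int)
    m=(w[...,2]>.024)&(w[...,2]<.040)&(c.min(-1)>110)&(w[...,1]>.05)&(w[...,1]<.6)&(w[...,0]>.3)&(w[...,0]<.8)
    N,L,st,ce=cv2.connectedComponentsWithStats(m.astype(np.uint8),connectivity=8)
    for j in range(1,N):
        if st[j,4]>25:
            q=w[L==j]; r=cv2.minAreaRect(q[:,:2].astype(np.float32)*1000)
            cc=cv2.minEnclosingCircle(q[:,:2].astype(np.float32)*1000)
            print(n,ce[j].round(),len(q),np.median(q[:,2]).round(4),"rect",np.round(r[0],1),np.round(r[1],1),round(r[2],1),"circ",np.round(cc[0],1),round(cc[1],1))
    m=(w[...,2]>.015)&(w[...,2]<.034)&(c[...,0]>c[...,2]+40)&(w[...,1]>.0)&(w[...,1]<.6)&(w[...,0]>.3)&(w[...,0]<.8)
    N,L,st,ce=cv2.connectedComponentsWithStats(m.astype(np.uint8),connectivity=8)
    j=1+np.argmax(st[1:,4]); q=w[L==j]; print("tray",cv2.minAreaRect(q[:,:2].astype(np.float32)*1000),np.percentile(q[:,2],[50,99]))
    f=w[(abs(w[...,2])<.01)&(c.min(-1)>150)]; print("table z",np.median(f[:,2]))
```

```text
carton [ 0.635 -0.1    0.108] zmax 0.151
   top (0.112, 0.122) 198 rect [669.  -97.7] [58.2 60.1] 59.8 circ [667.6 -97.7] 39.4
   top (0.098, 0.112) 61 rect [ 648.9 -101.5] [35.  73.9] 14.1 circ [665.8 -97.2] 37.0
   top (0.08, 0.095) 59 rect [ 648.7 -102.9] [39.1 75.2] 14.4 circ [666.1 -98.4] 37.6
   side (0.112, 0.122) 255 rect [669.3 -94.8] [57.5 59.7] 62.2 circ [668.6 -95.1] 37.4
   side (0.098, 0.112) 78 rect [664.3 -75.4] [75.2 39.9] 16.6 circ [669.3 -92.3] 37.6
   side (0.08, 0.095) 81 rect [664.4 -76.1] [77.3 38.6] 15.8 circ [669.7 -94.6] 38.6
salt [ 0.558 -0.226  0.106] zmax 0.113
   top (0.098, 0.112) 26 rect [ 559.8 -233.6] [15.5 16.1] 88.0 circ [ 559.8 -232.2] 9.9
   top (0.08, 0.095) 346 rect [ 558.6 -231.9] [69.3 68.3] 8.0 circ [ 559.6 -232.5] 36.1
   side (0.098, 0.112) 25 rect [ 561.7 -228.4] [15.4 12.4] 38.8 circ [ 561.6 -229.1] 9.2
   side (0.08, 0.095) 337 rect [ 562.1 -229.9] [66.4 73.9] 5.6 circ [ 563.4 -229.3] 37.5
jarA [ 0.435 -0.087  0.108] zmax 0.112
   top (0.098, 0.112) 193 rect [411.3 -76.4] [42.7 94. ] 66.2 circ [410.2 -79.4] 48.8
   top (0.08, 0.095) 31 
[... 4110 characters left out ...]
9.0 circ [520.7 144.5] 29.5
tray ((518.1066284179688, 201.28616333007812), (215.61537170410156, 383.8175048828125), 1.4155559539794922) [0.02586101 0.03304979]
table z -0.00011408447638683317
side [265. 236.] 26 0.0322 rect [483.4  82.2] [59.6 10.7] 81.9 circ [487.3  81.7] 29.8
side [250. 259.] 80 0.0326 rect [518.5 160.8] [64.4 66.5] 57.9 circ [519.2 160.7] 34.4
side [247. 292.] 90 0.0324 rect [514.9 248.6] [63.8 64.5] 49.5 circ [514.9 247.9] 33.1
side [245. 324.] 130 0.0321 rect [511.3 334.9] [90.4 90.1] 6.8 circ [511.1 334.2] 46.7
tray ((517.396240234375, 202.8925323486328), (213.83139038085938, 386.88958740234375), 2.1619675159454346) [0.02639503 0.03301211]
table z -0.000304746363705366
```

View pics/crop0.png

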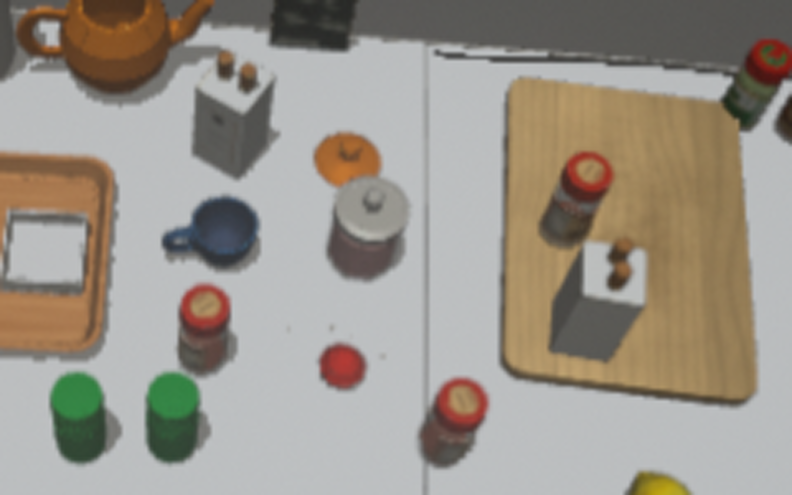

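The crop confirms the targets. The oil carton is at (235,115), bare-worktop jars at (205,330) and (455,420), and the salt jar at (370,225). The cook pair stands on the board at (580,200) and (610,300). I'll swing toward the carton first.

Call:
{"method": "arm_command", "body": {
  "plan": [
    [-40,0,0,3.7],
    [-40,0,0,3.7],
    [-40,0,0,3.7],
    [-40,0,0,3.7],
    [-40,0,0,3.7],
    [-40,0,0,3.7],
    [-40,0,0,3.7],
    [-40,0,0,3.7],
    [-40,0,0,3.7],
    [-40,0,0,3.7],
    [-40,0,0,3.7],
    [-40,0,0,3.7],
    [-40,0,0,3.7],
    [-40,0,0,3.7],
    [-40,0,0,3.7],
    [-40,0,0,3.7],
    [-40,0,0,3.7],
    [-40,0,0,3.7],
    [-40,0,0,3.7],
    [-40,0,0,3.7]
  ],
  "hand": 1
}}

```text
t: 1.77
ee_pos: [0.6403, -0.0032, 0.3034]
orientation: [-0.0, 0.72, 0.694, -0.0]
force: [0.6, -0.7, -1.0]
finger_gap: 0.0859
finger_force: 0.0
```

```bash
cat >> h.py <<'E'
from scipy.spatial.transform import Rotation as R
def to(x,y,z,yaw=None):
    "shift (mm, tool axes now) and turn to put the TCP at x,y,z mm with tool y at yaw deg"
    s=arm.observe(); w,a,b,c=s["orientation"]; M=R.from_quat([a,b,c,w]).as_matrix()
    y0=np.degrees(np.arctan2(M[1,1],M[0,1])); d=M.T@(np.array([x,y,z])-1000*np.array(s["ee_pos"]))
    t=0 if yaw is None else (y0-yaw+90)%180-90
    print("t %.1f pos %s yaw %.1f -> shift %s turn %.1f q7 %.2f F %s gap %.4f"%(s["t"],np.round(1000*np.array(s["ee_pos"]),1),y0,d.round(1),t,s["q"][6],np.round(s["force"],1),s["finger_gap"]))
E
python3 - <<'E'
from h import *
c=cam("wrist"); T=np.linalg.inv(c["camera_from_world"]); print(T.round(3)); save("wrist1.png",c["color"],1.2)
to(669,-96.5,160,-29)
E
```

```text
[[ 0.999 -0.034 -0.013  0.642]
 [-0.037 -0.952 -0.304  0.075]
 [-0.002  0.304 -0.953  0.373]
 [ 0.     0.     0.     1.   ]]
t 1.8 pos [639.7 -14.  303.9] yaw -3.0 -> shift [-80.1  33.6 144.3] turn 26.0 q7 0.03 F [-0.5 -8.8 -0.2] gap 0.0851
```

Call:
{"method": "arm_command", "body": {
  "plan": [
    [-20,8.4,0,0],
    [-20,8.4,0,0],
    [-20,8.4,0,0],
    [-20,8.4,0,0],
    [0,0,4,6.5],
    [0,0,4,6.5],
    [0,0,4,6.5],
    [0,0,4,6.5],
    [0,0,0,0],
    [0,0,0,0]
  ]
}}

```text
t: 2.65
ee_pos: [0.6711, -0.0821, 0.2874]
orientation: [-0.0, 0.856, 0.517, -0.0]
force: [0.0, 0.2, -0.5]
finger_gap: 0.0857
finger_force: 0.0
```

Run:
```python
from h import *
c=cam("wrist"); save("wrist2.png",c["color"],1.2); W=cloud(c)
m=(abs(W[...,2]-.118)<.006)&(np.hypot(W[...,0]-.669,W[...,1]+.096)<.06)
q=W[m].astype(np.float32)*1000; r=cv2.minAreaRect(q[:,:2]); print(len(q),np.median(q[:,2]),r, np.median(W[(abs(W[...,2])<.012)],axis=0))
to(r[0][0],r[0][1],160,-29)
# stoppers / teapot spout nearby
m=(W[...,2]>.07)&(np.hypot(W[...,0]-.669,W[...,1]+.096)<.12)&(np.hypot(W[...,0]-.669,W[...,1]+.096)>.05)
print(W[m].min(0) if m.any() else None,W[m].max(0) if m.any() else None)
```

```text
Traceback (most recent call last):
cv2.error: OpenCV(4.12.0) /io/opencv/modules/imgproc/src/convhull.cpp:143: error: (-215:Assertion failed) total >= 0 && (depth == CV_32F || depth == CV_32S) in function 'convexHull'
```

View pics/wrist2.png

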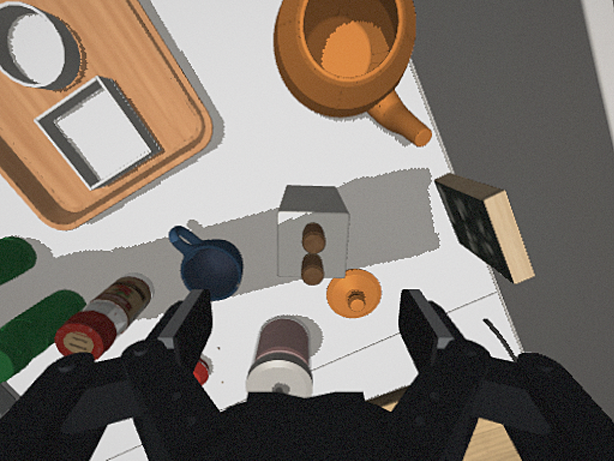

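The wrist view shows the carton at about (313,235), with the fingers straddling below and the teapot spout at (420,135), clear of it.

Run:
```python
from h import *
c=cam("wrist"); W=cloud(c); print(c["z_map"][190:230:10,261], W[190:230:10,261].round(3), c["z_map"].max(), c["camera_from_world"].round(3).tolist())
to(669,-96.5,160,-29)
```

```text
[0.23060352 0.2228018  0.22680788 0.23184219] [[ 0.679 -0.076  0.137]
 [ 0.677 -0.081  0.147]
 [ 0.672 -0.09   0.146]
 [ 0.668 -0.098  0.144]] 1.2932099 [[0.886, -0.464, -0.002, -0.631], [-0.442, -0.844, 0.305, 0.193], [-0.143, -0.269, -0.952, 0.438], [0.0, 0.0, 0.0, 1.0]]
t 2.8 pos [671.3 -82.3 288. ] yaw -27.7 -> shift [-13.7   4.6 128. ] turn 1.3 q7 -0.25 F [-0.8 -0.2 -0.4] gap 0.0852
```

```bash
cat >> h.py <<'E'
def top_of(W,x,y,z,dz,rad):
    m=(abs(W[...,2]*1000-z)<dz)&(np.hypot(W[...,0]*1000-x,W[...,1]*1000-y)<rad)
    q=W[m]*1000; xy=np.ascontiguousarray(q[:,:2],np.float32)
    r=cv2.minAreaRect(xy); cc=cv2.minEnclosingCircle(xy)
    print(len(q),"z",np.median(q[:,2]).round(1),"rect",np.round(r[0],1),np.round(r[1],1),round(r[2],1),"circ",np.round(cc[0],1),round(cc[1],1))
    return r
E
python3 - <<'E'
from h import *
c=cam("wrist"); W=cloud(c)
r=top_of(W,669,-96,118,3,60)
to(r[0][0],r[0][1],160,-29)
E
```

```text
2467 z 117.3 rect [669.6 -94.6] [56.4 55.4] 60.7 circ [669.2 -94.2] 38.1
t 2.8 pos [671.3 -82.4 288.1] yaw -27.7 -> shift [-11.6   4.2 128.1] turn 1.3 q7 -0.25 F [-0.   0.   0.2] gap 0.0856
```

Call:
{"method": "arm_command", "body": {
  "plan": [
    [-5.8,2.1,0,0.8],
    [-5.8,2.1,0,0.8],
    [0,0,20,0],
    [0,0,20,0],
    [0,0,20,0],
    [0,0,20,0],
    [0,0,20,0],
    [0,0,15,0],
    [0,0,10,0],
    [0,0,6,0],
    [0,0,0,0],
    [0,0,0,0]
  ]
}}

```text
t: 3.8
ee_pos: [0.6697, -0.095, 0.1575]
orientation: [0.0, 0.864, 0.503, 0.0]
force: [0.3, -1.0, 0.8]
finger_gap: 0.0855
finger_force: 0.0
```

Run:
```python
from h import *
to(669.6,-94.6,157,-29.3)
```

```text
t 3.8 pos [669.7 -95.  157.5] yaw -29.5 -> shift [ 0.3 -0.3  0.5] turn -0.2 q7 -0.22 F [ 0.3 -1.   0.8] gap 0.0855
```

Call:
{"method": "arm_command", "body": {
  "plan": [
    [0,0,0,0],
    [0,0,0,0],
    [0,0,0,0],
    [0,0,0,0],
    [0,0,0,0],
    [0,0,0,0],
    [0,0,0,0],
    [0,0,0,0],
    [0,0,0,0],
    [0,0,0,0]
  ],
  "hand": 0.4
}}

```text
t: 4.63
ee_pos: [0.6701, -0.0948, 0.1582]
orientation: [0.001, 0.864, 0.504, 0.001]
force: [0.6, -1.0, 5.7]
finger_gap: 0.055
finger_force: 65.2
```

Call:
{"method": "arm_command", "body": {
  "plan": [
    [0,0,-10,0],
    [0,0,-20,0],
    [0,0,-20,0],
    [0,0,-25,0],
    [0,0,-25,0],
    [0,0,-25,0],
    [0,0,-20,0],
    [0,0,-10,0],
    [0,0,0,0],
    [0,0,0,0]
  ]
}}

```text
t: 5.47
ee_pos: [0.6691, -0.0946, 0.311]
orientation: [-0.0, 0.864, 0.504, -0.0]
force: [1.1, 0.1, -5.2]
finger_gap: 0.0547
finger_force: 65.0
```

Run:
```python
from h import *
to(522.5,73.5,290,2.4)
print(arm.observe()["finger_force"])
W=np.load("top0.npz")["W"]
```

```text
t 5.5 pos [669.1 -94.6 311. ] yaw -29.5 -> shift [  74.  -210.4   21.2] turn -31.9 q7 -0.26 F [ 1.1  0.1 -5.2] gap 0.0547
65.0095009803772
```

Call:
{"method": "arm_command", "body": {
  "plan": [
    [7.4,-21,0,0],
    [7.4,-21,0,0],
    [7.4,-21,0,0],
    [7.4,-21,0,0],
    [7.4,-21,0,0],
    [0,0,0,-5.3],
    [0,0,0,-5.3],
    [0,0,0,-5.3],
    [0,0,0,-5.3],
    [0,0,0,-5.3],
    [0,0,0,-5.4],
    [0,0,0,0],
    [0,0,0,0]
  ]
}}

```text
t: 6.55
ee_pos: [0.5957, -0.0107, 0.3103]
orientation: [-0.001, 0.693, 0.721, -0.001]
force: [-0.2, 0.5, -4.7]
finger_gap: 0.0552
finger_force: 66.4
```

Run:
```python
from h import *
c=cam("wrist"); W=cloud(c); np.savez("w3.npz",W=W,col=c["color"]); save("wrist3.png",c["color"],1.2)
w=W*1000; cc=c["color"].astype(int)
for n,x,y,rad in (("sq",522,73.5,62),("s2",518.7,160.5,42),("s1",515,246.5,42),("wide",511,334.5,50)):
    print(n); 
    try: top_of(W,x,y,32,2.5,rad)
    except Exception as e: print("none")
to(522.5,73.5,290,2.4)
```

```text
sq
820 z 32.1 rect [521.7  73.9] [ 79.  120.1] 2.0 circ [523.3  74. ] 61.5
s2
378 z 32.4 rect [518.6 151.2] [65.7 47.3] 2.0 circ [518.4 159.9] 33.0
s1
0 z nan rect [0. 0.] [0. 0.] 0.0 circ [0. 0.] 0.0
wide
0 z nan rect [0. 0.] [0. 0.] 0.0 circ [0. 0.] 0.0
t 6.6 pos [595.9 -10.7 310.7] yaw 2.2 -> shift [ 86.9 -70.   20.8] turn -0.2 q7 0.09 F [ 0.1  0.2 -4.3] gap 0.0549
  return _methods._mean(a, axis=axis, dtype=dtype,
  ret = ret.dtype.type(ret / rcount)
```

View pics/wrist3.png

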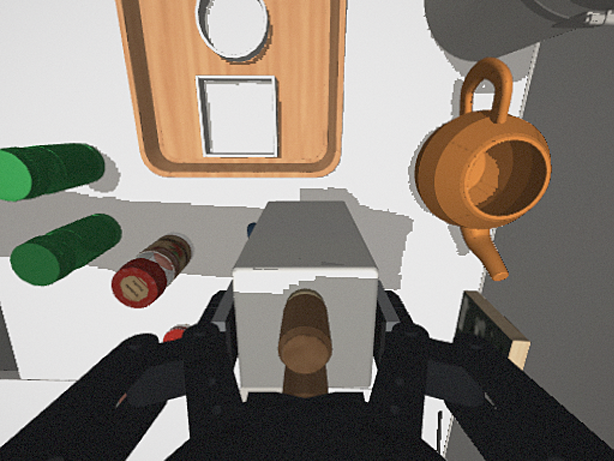

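The view shows the carton square in the gripper at (305,325), and the square holder at (238,117) with the first small holder at (232,20).

Run:
```python
from h import *
d=np.load("w3.npz"); W=d["W"]; c=d["col"].astype(int)
W=W.copy(); W[(c.max(-1)-c.min(-1))>30]=np.nan
W[W[...,1]>.12]=np.nan
top_of(W,522,74,32,2.5,62)
m=(abs(W[...,2]-.032)<.0025)&(abs(W[...,0]-.522)<.05)&(abs(W[...,1]-.0735)<.05)
q=W[m]*1000; print(np.percentile(q,[0,1,99,100],axis=0).round(1))
to(522.3,73.7,290,2.2)
# carton in hand
W=d["W"]; top_of(W,596,-11,265,12,60)
```

```text
666 z 32.1 rect [521.8  74. ] [78.8 77. ] 2.3 circ [521.8  73.8] 54.1
[[481.5  34.1  29.5]
 [482.2  34.4  29.5]
 [561.5 113.4  34.2]
 [561.6 113.7  34.4]]
t 6.6 pos [595.9 -10.7 310.7] yaw 2.2 -> shift [ 87.2 -70.2  20.8] turn -0.0 q7 0.09 F [ 0.1  0.2 -4.3] gap 0.0549
11533 z 269.4 rect [594.6 -10.1] [82.6 56.9] 2.3 circ [594.4  -6.3] 41.4
```

Call:
{"method": "arm_command", "body": {
  "plan": [
    [10,-8,0,0],
    [18,-15,0,0],
    [20,-16,0,0],
    [20,-16,0,0],
    [13,-10.7,0,0],
    [6,-5,0,0],
    [0,0,0,0],
    [0,0,20,0],
    [0,0,25,0],
    [0,0,25,0],
    [0,0,20,0],
    [0,0,10,0],
    [0,0,0,0],
    [0,0,0,0]
  ]
}}

```text
t: 7.77
ee_pos: [0.5225, 0.0726, 0.2123]
orientation: [0.0, 0.693, 0.721, -0.0]
force: [0.7, -0.1, -3.6]
finger_gap: 0.0553
finger_force: 66.4
```

Run:
```python
from h import *
to(521.8,73.9,171,2.3)
```

```text
t 7.8 pos [522.5  72.6 212.3] yaw 2.3 -> shift [ 1.3 -0.7 41.3] turn -0.0 q7 -0.11 F [ 0.7 -0.1 -3.6] gap 0.0553
```

Call:
{"method": "arm_command", "body": {
  "plan": [
    [1.3,-0.7,0,0],
    [0,0,10,0],
    [0,0,10,0],
    [0,0,10,0],
    [0,0,5,0],
    [0,0,3,0],
    [0,0,2,0],
    [0,0,1,0],
    [0,0,0,0],
    [0,0,0,0]
  ]
}}

```text
t: 8.6
ee_pos: [0.5215, 0.0745, 0.1712]
orientation: [0.0, 0.692, 0.722, 0.0]
force: [-0.5, -0.1, -4.1]
finger_gap: 0.055
finger_force: 66.6
```

Call:
{"method": "arm_command", "body": {
  "plan": [
    [0,0,0.5,0],
    [0,0,0.5,0],
    [0,0,0,0],
    [0,0,0,0]
  ]
}}

```text
t: 8.93
ee_pos: [0.5214, 0.0746, 0.1701]
orientation: [0.0, 0.692, 0.722, 0.0]
force: [0.4, 0.2, -4.0]
finger_gap: 0.0553
finger_force: 66.7
```

Call:
{"method": "arm_command", "body": {
  "plan": [
    [0,0,0.5,0],
    [0,0,0.5,0],
    [0,0,0,0],
    [0,0,0,0]
  ]
}}

```text
t: 9.27
ee_pos: [0.5216, 0.0746, 0.17]
orientation: [-0.0, 0.692, 0.722, 0.0]
force: [-3.6, -1.1, 9.5]
finger_gap: 0.0549
finger_force: 68.1
```

Call:
{"method": "arm_command", "body": {
  "plan": [
    [0,0,0,0],
    [0,0,0,0],
    [0,0,0,0],
    [0,0,0,0],
    [0,0,0,0],
    [0,0,0,0]
  ],
  "hand": 0.95
}}

```text
t: 9.77
ee_pos: [0.5213, 0.0745, 0.1689]
orientation: [-0.0, 0.692, 0.722, 0.0]
force: [0.2, 0.2, -0.8]
finger_gap: 0.0814
finger_force: 0.0
```

Call:
{"method": "arm_command", "body": {
  "plan": [
    [0,0,-10,0],
    [0,0,-20,0],
    [0,0,-25,0],
    [0,0,-30,0],
    [0,0,-25,0],
    [0,0,-20,0],
    [0,0,0,0]
  ],
  "hand": 1
}}

```text
t: 10.35
ee_pos: [0.5227, 0.0745, 0.304]
orientation: [0.001, 0.692, 0.721, 0.003]
force: [0.7, 0.1, -0.6]
finger_gap: 0.085
finger_force: 0.0
```

Run:
```python
from h import *
c=cam("wrist"); W=cloud(c); top_of(W,522,74,131,3,55); top_of(W,522,74,118,3,55); save("wrist4.png",c["color"],1.2)
to(561.3,-231,290,-22)
```

```text
2418 z 129.3 rect [521.2  75.3] [55.6 55.5] 2.3 circ [521.2  75.5] 38.0
78 z 119.3 rect [519.8 103. ] [52.   0.5] 2.5 circ [519.8 103. ] 26.0
t 10.4 pos [522.1  74.5 301.7] yaw 2.4 -> shift [-306.9   26.5   11.3] turn 24.4 q7 -0.14 F [-0.6  0.3 -0.9] gap 0.0856
```

Call:
{"method": "arm_command", "body": {
  "plan": [
    [-20,2.5,0,0],
    [-34,3,0,0],
    [-34,3,0,0],
    [-34,3,0,0],
    [-34,3,0,0],
    [-34,3,0,0],
    [-34,3,0,0],
    [-34,3,0,0],
    [-30,2,0,0],
    [-19,1,0,0],
    [0,0,0,6.1],
    [0,0,0,6.1],
    [0,0,0,6.1],
    [0,0,0,6.1],
    [0,0,0,0],
    [0,0,0,0]
  ]
}}

```text
t: 11.73
ee_pos: [0.5603, -0.2309, 0.2983]
orientation: [-0.0, 0.828, 0.56, -0.0]
force: [-0.1, 0.7, -0.1]
finger_gap: 0.0856
finger_force: 0.0
```

Run:
```python
from h import *
c=cam("wrist"); W=cloud(c); save("wrist5.png",c["color"],1.2)
top_of(W,561.3,-231,106.5,4,20); r=top_of(W,561.3,-231,88,3,45)
to(r[0][0],r[0][1],122,-22)
```

```text
225 z 105.7 rect [ 561.5 -228.9] [16.5 16.4] 67.4 circ [ 561.7 -229.2] 9.0
2875 z 87.5 rect [ 561.6 -229. ] [69.4 68.8] 25.9 circ [ 561.6 -229.1] 34.9
t 11.8 pos [ 560.3 -231.   298.5] yaw -21.8 -> shift [  2.3   0.6 176.5] turn 0.2 q7 0.12 F [0.4 0.2 0.2] gap 0.0854
```

View pics/wrist5.png

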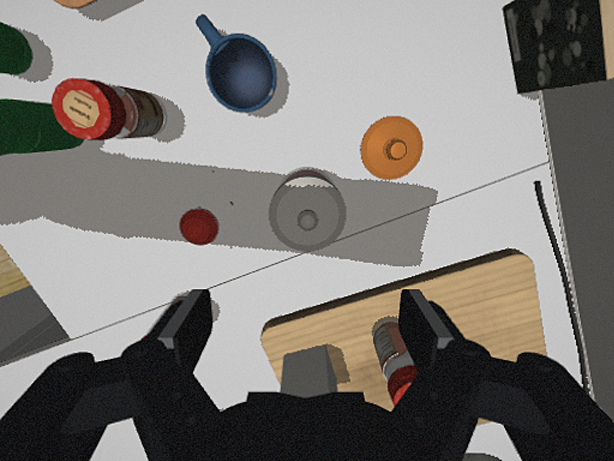

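The wrist view shows the salt jar at (307,210). The lid centre is (561.6, -229.0) mm, and nothing tall stands near the fingers.

Call:
{"method": "arm_command", "body": {
  "plan": [
    [2.3,0.6,0,0],
    [0,0,25,0],
    [0,0,30,0],
    [0,0,30,0],
    [0,0,30,0],
    [0,0,25,0],
    [0,0,18,0],
    [0,0,12,0],
    [0,0,6,0],
    [0,0,3,0],
    [0,0,0,0],
    [0,0,0,0]
  ]
}}

```text
t: 12.78
ee_pos: [0.5625, -0.2294, 0.1209]
orientation: [0.001, 0.829, 0.559, 0.001]
force: [-0.4, -0.4, -0.3]
finger_gap: 0.0852
finger_force: 0.0
```

Run:
```python
from h import *
to(561.6,-229,119,-22)
```

```text
t 12.8 pos [ 562.5 -229.4  120.9] yaw -22.0 -> shift [ 0.1 -1.   1.9] turn -0.0 q7 0.20 F [-0.4 -0.4 -0.3] gap 0.0852
```

Call:
{"method": "arm_command", "body": {
  "plan": [
    [0,-1,1,0],
    [0,0,0,0]
  ]
}}

```text
t: 12.95
ee_pos: [0.5612, -0.2289, 0.1196]
orientation: [0.0, 0.829, 0.559, 0.001]
force: [-0.1, -0.1, 0.5]
finger_gap: 0.0851
finger_force: 0.0
```

Call:
{"method": "arm_command", "body": {
  "plan": [
    [0,0,0,0],
    [0,0,0,0],
    [0,0,0,0],
    [0,0,0,0],
    [0,0,0,0],
    [0,0,0,0],
    [0,0,0,0]
  ],
  "hand": 0.6
}}

```text
t: 13.53
ee_pos: [0.5614, -0.229, 0.1199]
orientation: [0.0, 0.829, 0.559, 0.001]
force: [-1.9, 0.7, 7.2]
finger_gap: 0.0676
finger_force: 65.1
```

Call:
{"method": "arm_command", "body": {
  "plan": [
    [0,0,-10,0],
    [0,0,-20,0],
    [0,0,-30,0],
    [0,0,-30,0],
    [0,0,-30,0],
    [0,0,-30,0],
    [0,0,-20,0],
    [0,0,-10,0],
    [0,0,0,0],
    [0,0,0,0]
  ]
}}

```text
t: 14.37
ee_pos: [0.5607, -0.2286, 0.298]
orientation: [-0.0, 0.829, 0.559, -0.0]
force: [0.4, 0.3, -6.2]
finger_gap: 0.0677
finger_force: 69.2
```

Run:
```python
from h import *
to(511,334.5,300,2.3)
```

```text
t 14.4 pos [ 560.7 -228.6  298. ] yaw -22.0 -> shift [ 503.4 -257.2   -1.7] turn -24.3 q7 0.11 F [ 0.4  0.3 -6.2] gap 0.0677
```

Call:
{"method": "arm_command", "body": {
  "plan": [
    [16,-8,-6,0],
    [26,-13,-6,0],
    [32,-16.4,-6,0],
    [32,-16.4,-6,0],
    [32,-16.4,-6,0],
    [32,-16.4,-5,0],
    [32,-16.4,-5,0],
    [32,-16.4,0,0],
    [32,-16.4,0,0],
    [32,-16.4,0,0],
    [32,-16.4,0,0],
    [32,-16.4,0,0],
    [26,-13,0,0],
    [16,-8,0,0],
    [0,0,0,-6],
    [0,0,0,-6],
    [0,0,0,-6],
    [0,0,0,-6.3],
    [0,0,0,0],
    [0,0,0,0]
  ]
}}

```text
t: 16.03
ee_pos: [0.5211, 0.2227, 0.3372]
orientation: [-0.0, 0.694, 0.72, -0.001]
force: [-0.7, -0.2, -4.1]
finger_gap: 0.0674
finger_force: 69.5
```

Run:
```python
from h import *
c=cam("wrist"); W=cloud(c); save("wrist6.png",c["color"],1.2)
cc=c["color"].astype(int); W[(cc.max(-1)-cc.min(-1))>30]=np.nan
for n,x,y,rad in (("s2",518.7,160.5,42),("s1",515,246.5,42),("wide",511,334.5,54)):
    try: top_of(W,x,y,32,2.5,rad)
    except Exception as e: print("none")
to(511,334.5,300,2.3)
```

```text
0 z nan rect [0. 0.] [0. 0.] 0.0 circ [0. 0.] 0.0
308 z 32.2 rect [515.1 248.6] [64.1 64.7] 2.4 circ [515. 248.] 33.1
558 z 32.2 rect [511.7 334.9] [90.4 90.9] 43.9 circ [511.9 330.8] 50.1
t 16.1 pos [521.2 222.8 337.5] yaw 2.1 -> shift [112.1  -6.1  37.4] turn -0.2 q7 -0.38 F [ 0.1  0.4 -3.9] gap 0.0672
  return _methods._mean(a, axis=axis, dtype=dtype,
  ret = ret.dtype.type(ret / rcount)
```

Call:
{"method": "arm_command", "body": {
  "plan": [
    [16,-0.7,0,0],
    [24,-1.2,0,0],
    [26,-1.2,0,0],
    [24,-1.2,0,0],
    [15,-0.8,0,0],
    [7.5,-0.3,0,0],
    [0,0,0,0],
    [0,0,20,0],
    [0,0,30,0],
    [0,0,30,0],
    [0,0,30,0],
    [0,0,25,0],
    [0,0,15,0],
    [0,0,10,0],
    [0,0,0,0],
    [0,0,0,0]
  ]
}}

```text
t: 17.42
ee_pos: [0.5123, 0.3343, 0.1795]
orientation: [0.0, 0.693, 0.721, 0.0]
force: [1.2, -0.2, -4.1]
finger_gap: 0.0671
finger_force: 69.5
```

Run:
```python
from h import *
to(511.7,334.9,133,2.3)
```

```text
t 17.4 pos [512.3 334.3 179.5] yaw 2.2 -> shift [ 0.6 -0.6 46.5] turn -0.1 q7 -0.50 F [ 1.2 -0.2 -4.1] gap 0.0671
```

Call:
{"method": "arm_command", "body": {
  "plan": [
    [0.6,-0.6,10,0],
    [0,0,10,0],
    [0,0,10,0],
    [0,0,7,0],
    [0,0,4,0],
    [0,0,2,0],
    [0,0,1,0],
    [0,0,1,0],
    [0,0,0,0],
    [0,0,0,0]
  ]
}}

```text
t: 18.25
ee_pos: [0.5112, 0.3358, 0.1342]
orientation: [-0.0, 0.693, 0.721, 0.0]
force: [-0.0, -0.4, -4.4]
finger_gap: 0.0675
finger_force: 69.5
```

Call:
{"method": "arm_command", "body": {
  "plan": [
    [0,0,0.5,0],
    [0,0,0.5,0],
    [0,0,0,0],
    [0,0,0,0]
  ]
}}

```text
t: 18.58
ee_pos: [0.5111, 0.3358, 0.1331]
orientation: [-0.0, 0.693, 0.721, 0.0]
force: [-0.0, -0.2, -4.0]
finger_gap: 0.0673
finger_force: 69.5
```

Call:
{"method": "arm_command", "body": {
  "plan": [
    [0,0,0.5,0],
    [0,0,0.5,0],
    [0,0,0,0],
    [0,0,0,0]
  ]
}}

```text
t: 18.92
ee_pos: [0.5112, 0.3359, 0.133]
orientation: [-0.0, 0.693, 0.721, 0.0]
force: [-2.7, -1.6, 5.6]
finger_gap: 0.0672
finger_force: 70.1
```

Call:
{"method": "arm_command", "body": {
  "plan": [
    [0,0,0,0],
    [0,0,0,0],
    [0,0,0,0],
    [0,0,0,0],
    [0,0,0,0],
    [0,0,0,0]
  ],
  "hand": 1
}}

```text
t: 19.42
ee_pos: [0.511, 0.3357, 0.1319]
orientation: [-0.0, 0.693, 0.721, 0.0]
force: [0.4, 0.1, -0.4]
finger_gap: 0.0853
finger_force: 0.0
```

Call:
{"method": "arm_command", "body": {
  "plan": [
    [0,0,-10,0],
    [0,0,-20,0],
    [0,0,-30,0],
    [0,0,-30,0],
    [0,0,-30,0],
    [0,0,-30,0],
    [0,0,-20,0],
    [0,0,0,0]
  ]
}}

```text
t: 20.08
ee_pos: [0.5124, 0.3362, 0.3079]
orientation: [0.0, 0.693, 0.721, 0.004]
force: [0.1, 0.4, 0.8]
finger_gap: 0.0854
finger_force: 0.0
```

Run:
```python
from h import *
c=cam("wrist"); W=cloud(c); r=top_of(W,511.7,334.9,101,3,45)
to(434,-86,290,-11)
```

```text
2902 z 100.5 rect [512.  336.2] [69.  69.3] 46.6 circ [511.9 336.2] 35.0
t 20.1 pos [511.8 336.  305.2] yaw 2.3 -> shift [-418.6  -94.5   13.5] turn 13.3 q7 -0.53 F [-0.3  0.5 -0.3] gap 0.0854
```

Call:
{"method": "arm_command", "body": {
  "plan": [
    [-20,-4.5,0,0],
    [-34.4,-7.8,0,0],
    [-34.4,-7.8,0,0],
    [-34.4,-7.8,0,0],
    [-34.4,-7.8,0,0],
    [-34.4,-7.8,0,0],
    [-34.4,-7.8,0,0],
    [-34.4,-7.8,0,0],
    [-34.4,-7.8,0,0],
    [-34.4,-7.8,0,0],
    [-34.4,-7.8,0,0],
    [-34.4,-7.8,0,0],
    [-20,-4.2,0,0],
    [0,0,0,6.6],
    [0,0,0,6.7],
    [0,0,0,0],
    [0,0,0,0]
  ]
}}

```text
t: 21.55
ee_pos: [0.4329, -0.0861, 0.3014]
orientation: [-0.0, 0.771, 0.637, -0.0]
force: [0.2, 0.6, -0.4]
finger_gap: 0.0853
finger_force: 0.0
```

Run:
```python
from h import *
c=cam("wrist"); W=cloud(c); save("wrist7.png",c["color"],1.2)
cc=c["color"].astype(int); W[cc[...,1]>cc[...,0]+15]=np.nan
r=top_of(W,434,-86,106,3,36)
to(r[0][0],r[0][1],148,-11)
```

```text
1342 z 105.6 rect [435.5 -83.7] [42.5 42.3] 78.0 circ [435.5 -84. ] 21.9
t 21.6 pos [433.  -86.  301.5] yaw -10.8 -> shift [  2.7   2.2 153.5] turn 0.2 q7 -0.17 F [ 1.   0.6 -0.1] gap 0.0853
```

View pics/wrist7.png

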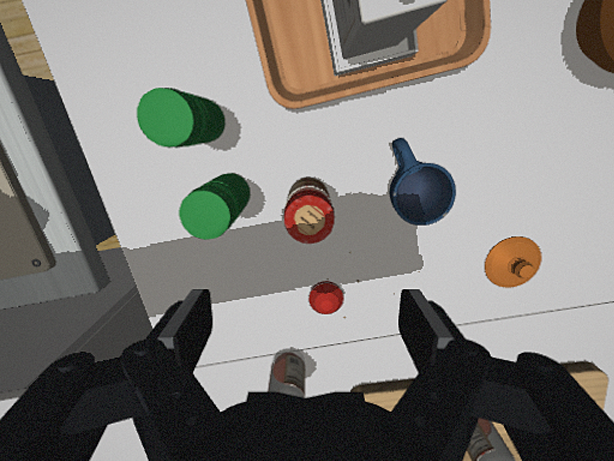

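Jar A is at (309,215) and the green decoy at (210,210) is close to it. I'll turn the grip to about -45° so the fingers stay clear of the decoy, and open only part way.

Call:
{"method": "arm_command", "body": {
  "plan": [
    [2.7,2.2,0,0],
    [0,0,0,7],
    [0,0,0,7],
    [0,0,0,7],
    [0,0,0,7],
    [0,0,0,6],
    [0,0,20,0],
    [0,0,30,0],
    [0,0,30,0],
    [0,0,0,0],
    [0,0,0,0]
  ],
  "hand": 0.85
}}

```text
t: 22.52
ee_pos: [0.4354, -0.0836, 0.2215]
orientation: [-0.0, 0.924, 0.383, -0.001]
force: [-0.1, -0.7, 0.7]
finger_gap: 0.0726
finger_force: 0.0
```

Run:
```python
from h import *
c=cam("wrist"); W=cloud(c)
cc=c["color"].astype(int); W[cc[...,1]>cc[...,0]+15]=np.nan
r=top_of(W,435,-84,106,3,36)
to(r[0][0],r[0][1],140,-45)
```

```text
2455 z 105.6 rect [435.5 -84.2] [43.1 42.7] 45.0 circ [435.2 -84.2] 22.1
t 22.6 pos [436.3 -83.8 222.8] yaw -44.9 -> shift [-0.8 -0.3 82.8] turn 0.1 q7 -0.71 F [ 0.2 -0.2  1.3] gap 0.0727
```

Call:
{"method": "arm_command", "body": {
  "plan": [
    [-0.4,-0.2,20,0],
    [0,0,25,0],
    [0,0,18,0],
    [0,0,12,0],
    [0,0,6,0],
    [0,0,2,0],
    [0,0,0,0],
    [0,0,0,0]
  ]
}}

```text
t: 23.23
ee_pos: [0.4363, -0.084, 0.1401]
orientation: [0.0, 0.924, 0.383, 0.001]
force: [0.0, -0.4, -0.8]
finger_gap: 0.0726
finger_force: 0.0
```

Call:
{"method": "arm_command", "body": {
  "plan": [
    [0,0,0,0],
    [0,0,0,0],
    [0,0,0,0],
    [0,0,0,0],
    [0,0,0,0],
    [0,0,0,0],
    [0,0,0,0],
    [0,0,0,0]
  ],
  "hand": 0.3
}}

```text
t: 23.9
ee_pos: [0.436, -0.084, 0.1397]
orientation: [0.0, 0.924, 0.382, 0.001]
force: [-1.3, 0.7, 6.5]
finger_gap: 0.043
finger_force: 59.9
```

Call:
{"method": "arm_command", "body": {
  "plan": [
    [0,0,-10,0],
    [0,0,-20,0],
    [0,0,-30,0],
    [0,0,-30,0],
    [0,0,-30,0],
    [0,0,-30,0],
    [0,0,-20,0],
    [0,0,-10,0],
    [0,0,0,0],
    [0,0,0,0]
  ]
}}

```text
t: 24.73
ee_pos: [0.4352, -0.084, 0.3184]
orientation: [-0.0, 0.924, 0.382, -0.0]
force: [-0.0, -0.2, -1.1]
finger_gap: 0.0433
finger_force: 61.2
```

Run:
```python
from h import *
to(515.2,248.1,300,2.3)
```

```text
t 24.7 pos [435.2 -84.  318.4] yaw -45.0 -> shift [ 291.3 -178.4   18.5] turn -47.3 q7 -0.77 F [-0.  -0.2 -1.1] gap 0.0433
```

Call:
{"method": "arm_command", "body": {
  "plan": [
    [15,-9.2,-4,0],
    [29,-17.8,-8,0],
    [29,-17.8,-8,0],
    [29,-17.8,0,0],
    [29,-17.8,0,0],
    [29,-17.8,0,0],
    [29,-17.8,0,0],
    [29,-17.8,0,0],
    [29,-17.8,0,0],
    [29,-17.8,0,0],
    [15.3,-9,0,0],
    [0,0,0,-6.8],
    [0,0,0,-6.8],
    [0,0,0,-6.8],
    [0,0,0,-6.8],
    [0,0,0,-6.8],
    [0,0,0,-6.8],
    [0,0,0,-6.5],
    [0,0,0,0],
    [0,0,0,0]
  ]
}}

```text
t: 26.4
ee_pos: [0.5151, 0.2477, 0.3372]
orientation: [-0.0, 0.694, 0.72, -0.001]
force: [0.4, 0.7, -0.2]
finger_gap: 0.0429
finger_force: 61.1
```

Run:
```python
from h import *
c=cam("wrist"); save("wrist8.png",c["color"],1.2)
to(515.2,248.1,153,2.3)
```

```text
t 26.4 pos [515.2 247.8 337.5] yaw 2.0 -> shift [  0.5   0.3 184.5] turn -0.3 q7 -0.45 F [ 0.1  0.1 -0.2] gap 0.0432
```

View pics/wrist8.png

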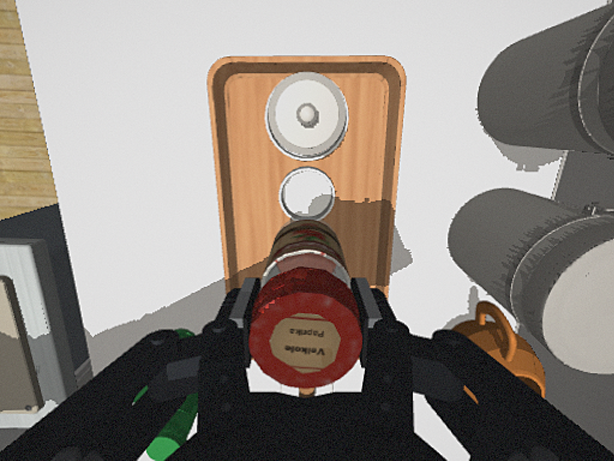

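Jar A is held upright at (305,320), the salt jar sits in the wide holder at (307,115), and the target small holder at (307,193) is empty.

Call:
{"method": "arm_command", "body": {
  "plan": [
    [0.5,0.3,20,0],
    [0,0,30,0],
    [0,0,30,0],
    [0,0,30,0],
    [0,0,25,0],
    [0,0,20,0],
    [0,0,10,0],
    [0,0,8,0],
    [0,0,5,0],
    [0,0,3,0],
    [0,0,2,0],
    [0,0,0,0],
    [0,0,0,0]
  ]
}}

```text
t: 27.53
ee_pos: [0.516, 0.2487, 0.1566]
orientation: [0.0, 0.693, 0.721, 0.001]
force: [0.7, -0.4, -1.2]
finger_gap: 0.0432
finger_force: 61.2
```

Call:
{"method": "arm_command", "body": {
  "plan": [
    [0,0,0.5,0],
    [0,0,0.5,0],
    [0,0,0,0],
    [0,0,0,0]
  ]
}}

```text
t: 27.87
ee_pos: [0.5157, 0.2486, 0.155]
orientation: [-0.0, 0.693, 0.721, 0.0]
force: [-0.1, 0.7, -1.1]
finger_gap: 0.0433
finger_force: 61.2
```

Call:
{"method": "arm_command", "body": {
  "plan": [
    [0,0,0.7,0],
    [0,0,0.7,0],
    [0,0,0,0],
    [0,0,0,0]
  ]
}}

```text
t: 28.2
ee_pos: [0.5157, 0.2485, 0.1534]
orientation: [-0.0, 0.693, 0.721, -0.0]
force: [-0.5, 0.5, -0.9]
finger_gap: 0.0434
finger_force: 61.2
```

Call:
{"method": "arm_command", "body": {
  "plan": [
    [0,0,0.5,0],
    [0,0,0,0],
    [0,0,0,0]
  ]
}}

```text
t: 28.45
ee_pos: [0.5157, 0.2486, 0.153]
orientation: [-0.0, 0.693, 0.721, 0.0]
force: [-0.0, 0.0, -0.8]
finger_gap: 0.0433
finger_force: 61.2
```

Call:
{"method": "arm_command", "body": {
  "plan": [
    [0,0,0.5,0],
    [0,0,0,0],
    [0,0,0,0]
  ]
}}

```text
t: 28.7
ee_pos: [0.5158, 0.2487, 0.1528]
orientation: [-0.0, 0.693, 0.721, 0.0]
force: [-0.9, -0.5, 3.4]
finger_gap: 0.0433
finger_force: 61.5
```

Call:
{"method": "arm_command", "body": {
  "plan": [
    [0,0,0.4,0],
    [0,0,0,0],
    [0,0,0,0]
  ]
}}

```text
t: 28.95
ee_pos: [0.5159, 0.2487, 0.1528]
orientation: [-0.0, 0.693, 0.721, 0.0]
force: [-2.0, -0.7, 7.1]
finger_gap: 0.0431
finger_force: 61.9
```

Contact with the floor. I'll release and move to jar B.

Call:
{"method": "arm_command", "body": {
  "plan": [
    [0,0,0,0],
    [0,0,0,0],
    [0,0,0,0],
    [0,0,0,0],
    [0,0,0,0],
    [0,0,0,0]
  ],
  "hand": 0.85
}}

```text
t: 29.45
ee_pos: [0.5157, 0.2486, 0.152]
orientation: [-0.0, 0.693, 0.721, -0.0]
force: [-0.3, 0.8, -0.3]
finger_gap: 0.0728
finger_force: 0.0
```

Call:
{"method": "arm_command", "body": {
  "plan": [
    [0,0,-10,0],
    [0,0,-20,0],
    [0,0,-30,0],
    [0,0,-30,0],
    [0,0,-30,0],
    [0,0,-20,0],
    [0,0,-10,0],
    [0,0,0,0]
  ]
}}

```text
t: 30.12
ee_pos: [0.5164, 0.2489, 0.3048]
orientation: [0.0, 0.693, 0.721, 0.002]
force: [0.5, -0.6, 0.4]
finger_gap: 0.073
finger_force: 0.0
```

Run:
```python
from h import *
c=cam("wrist"); W=cloud(c); r=top_of(W,515.2,248.1,119,3,36)
to(367.5,-306,300,-40)
```

```text
1423 z 118.6 rect [515.9 249.2] [42.  43.3] 1.3 circ [515.8 249. ] 21.9
t 30.2 pos [515.9 248.6 302.7] yaw 2.3 -> shift [-548.3 -170.3    2. ] turn 42.3 q7 -0.44 F [-0.7  0.5 -0.6] gap 0.0724
```

Call:
{"method": "arm_command", "body": {
  "plan": [
    [-15,-4.7,0,0],
    [-37,-11.5,0,0],
    [-37,-11.5,0,0],
    [-37,-11.5,0,0],
    [-37,-11.5,0,0],
    [-37,-11.5,0,0],
    [-37,-11.5,0,0],
    [-37,-11.5,0,0],
    [-37,-11.5,0,0],
    [-37,-11.5,0,0],
    [-37,-11.5,0,0],
    [-37,-11.5,0,0],
    [-37,-11.5,0,0],
    [-37,-11.5,0,0],
    [-37,-11.5,0,0],
    [-15,-4.7,0,0],
    [0,0,0,7],
    [0,0,0,7],
    [0,0,0,7]
  ]
}}

```text
t: 31.75
ee_pos: [0.3665, -0.3056, 0.3003]
orientation: [-0.001, 0.815, 0.58, -0.001]
force: [-0.2, 0.3, -0.2]
finger_gap: 0.0728
finger_force: 0.0
```

Call:
{"method": "arm_command", "body": {
  "plan": [
    [0,0,0,7],
    [0,0,0,7],
    [0,0,0,7],
    [0,0,20,0],
    [0,0,30,0],
    [0,0,20,0],
    [0,0,0,0],
    [0,0,0,0]
  ]
}}

```text
t: 32.42
ee_pos: [0.3663, -0.3053, 0.2309]
orientation: [-0.001, 0.905, 0.425, -0.002]
force: [-0.5, -0.1, 1.3]
finger_gap: 0.0727
finger_force: 0.0
```

Run:
```python
from h import *
c=cam("wrist"); W=cloud(c); save("wrist9.png",c["color"],1.2)
r=top_of(W,367.5,-306,106,3,40)
to(r[0][0],r[0][1],140,-40)
```

```text
2244 z 105.5 rect [ 366.  -307.7] [43.6 42.2] 49.7 circ [ 365.7 -307.7] 22.0
t 32.5 pos [ 367.  -305.8  232.1] yaw -39.7 -> shift [-2.1  0.6 92.1] turn 0.3 q7 -0.04 F [ 0.8 -0.7  0.2] gap 0.0723
```

View pics/wrist9.png

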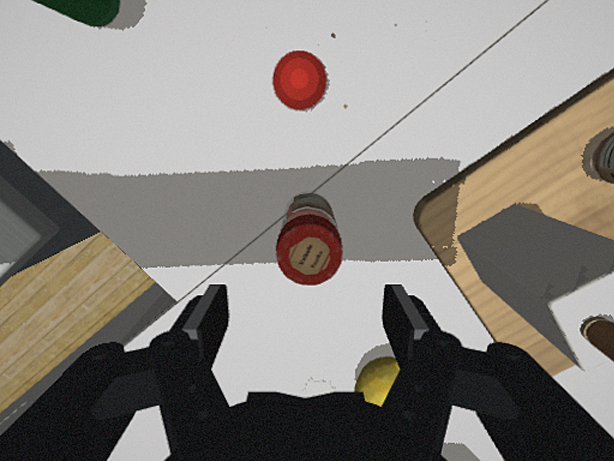

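Jar B is at (309,250) on bare worktop with free space around it. The cook carton is well off at (590,310).

Call:
{"method": "arm_command", "body": {
  "plan": [
    [-2.1,0.6,20,0],
    [0,0,25,0],
    [0,0,20,0],
    [0,0,14,0],
    [0,0,9,0],
    [0,0,4,0],
    [0,0,0,0],
    [0,0,0,0]
  ]
}}

```text
t: 33.13
ee_pos: [0.3669, -0.3081, 0.141]
orientation: [0.0, 0.905, 0.425, 0.0]
force: [-0.4, -1.0, 0.2]
finger_gap: 0.0729
finger_force: 0.0
```

Call:
{"method": "arm_command", "body": {
  "plan": [
    [0,0,0,0],
    [0,0,0,0],
    [0,0,0,0],
    [0,0,0,0],
    [0,0,0,0],
    [0,0,0,0],
    [0,0,0,0],
    [0,0,0,0]
  ],
  "hand": 0.3
}}

```text
t: 33.8
ee_pos: [0.3668, -0.308, 0.141]
orientation: [0.0, 0.905, 0.425, 0.001]
force: [-1.7, 0.9, 7.9]
finger_gap: 0.043
finger_force: 59.7
```

Call:
{"method": "arm_command", "body": {
  "plan": [
    [0,0,-10,0],
    [0,0,-20,0],
    [0,0,-30,0],
    [0,0,-30,0],
    [0,0,-30,0],
    [0,0,-30,0],
    [0,0,-30,0],
    [0,0,-10,0],
    [0,0,0,0],
    [0,0,0,0]
  ]
}}

```text
t: 34.63
ee_pos: [0.3662, -0.3077, 0.3299]
orientation: [-0.0, 0.905, 0.425, 0.0]
force: [-0.3, -0.2, -1.9]
finger_gap: 0.0432
finger_force: 61.2
```

Run:
```python
from h import *
to(518.6,161.2,330,2.3)
```

```text
t 34.6 pos [ 366.2 -307.7  329.9] yaw -39.7 -> shift [ 4.581e+02 -1.824e+02  2.000e-01] turn -42.0 q7 -0.12 F [-0.3 -0.2 -1.9] gap 0.0432
```

Call:
{"method": "arm_command", "body": {
  "plan": [
    [15,-6,0,0],
    [35.7,-14.2,-3,0],
    [35.7,-14.2,-3,0],
    [35.7,-14.2,0,0],
    [35.7,-14.2,0,0],
    [35.7,-14.2,0,0],
    [35.7,-14.2,0,0],
    [35.7,-14.2,0,0],
    [35.7,-14.2,0,0],
    [35.7,-14.2,0,0],
    [35.7,-14.2,0,0],
    [35.7,-14.2,0,0],
    [35.7,-14.2,0,0],
    [14.7,-6,0,0],
    [0,0,0,-7],
    [0,0,0,-7],
    [0,0,0,-7],
    [0,0,0,-7],
    [0,0,0,-7],
    [0,0,0,-7]
  ]
}}

```text
t: 36.3
ee_pos: [0.5183, 0.1605, 0.3339]
orientation: [-0.001, 0.691, 0.723, -0.002]
force: [0.6, -1.1, -1.2]
finger_gap: 0.0432
finger_force: 61.3
```

Call:
{"method": "arm_command", "body": {
  "plan": [
    [0,0,0,0],
    [0,0,0,0]
  ]
}}

```text
t: 36.47
ee_pos: [0.5185, 0.1607, 0.3345]
orientation: [-0.0, 0.695, 0.719, -0.001]
force: [-0.3, -0.1, -1.6]
finger_gap: 0.0435
finger_force: 61.3
```

Run:
```python
from h import *
c=cam("wrist"); save("wrist10.png",c["color"],1.2); W=cloud(c)
cc=c["color"].astype(int); W[(cc.max(-1)-cc.min(-1))>30]=np.nan
r=top_of(W,518.6,161.2,32,2.5,40)
to(518.6,161.2,154,2.3)
```

```text
255 z 32.2 rect [518.5 164.7] [59.2 66.2] 89.6 circ [518.4 161.1] 33.2
t 36.5 pos [518.6 160.8 334.9] yaw 2.0 -> shift [  0.6   0.4 180.9] turn -0.3 q7 -0.32 F [ 0.1 -0.3 -0.8] gap 0.0433
```

Call:
{"method": "arm_command", "body": {
  "plan": [
    [0.6,0.4,20,0],
    [0,0,30,0],
    [0,0,30,0],
    [0,0,30,0],
    [0,0,25,0],
    [0,0,20,0],
    [0,0,10,0],
    [0,0,7,0],
    [0,0,4,0],
    [0,0,2,0],
    [0,0,1,0],
    [0,0,0,0],
    [0,0,0,0]
  ]
}}

```text
t: 37.6
ee_pos: [0.5196, 0.162, 0.1579]
orientation: [0.0, 0.693, 0.721, 0.001]
force: [-0.2, -0.4, -1.4]
finger_gap: 0.0429
finger_force: 61.3
```

Call:
{"method": "arm_command", "body": {
  "plan": [
    [0,0,0.5,0],
    [0,0,0.5,0],
    [0,0,0,0],
    [0,0,0,0]
  ]
}}

```text
t: 37.93
ee_pos: [0.5192, 0.1618, 0.1562]
orientation: [-0.0, 0.693, 0.721, 0.0]
force: [0.1, 0.8, -1.6]
finger_gap: 0.0433
finger_force: 61.3
```

Call:
{"method": "arm_command", "body": {
  "plan": [
    [0,0,0.7,0],
    [0,0,0.7,0],
    [0,0,0,0],
    [0,0,0,0]
  ]
}}

```text
t: 38.27
ee_pos: [0.5192, 0.1618, 0.1546]
orientation: [-0.0, 0.693, 0.721, -0.0]
force: [-0.1, 0.2, -1.0]
finger_gap: 0.0434
finger_force: 61.3
```

Call:
{"method": "arm_command", "body": {
  "plan": [
    [0,0,0.6,0],
    [0,0,0,0],
    [0,0,0,0]
  ]
}}

```text
t: 38.52
ee_pos: [0.5192, 0.1618, 0.1542]
orientation: [-0.0, 0.693, 0.721, 0.0]
force: [0.3, -0.9, -0.3]
finger_gap: 0.0431
finger_force: 61.5
```

Call:
{"method": "arm_command", "body": {
  "plan": [
    [0,0,0.5,0],
    [0,0,0,0],
    [0,0,0,0]
  ]
}}

```text
t: 38.77
ee_pos: [0.5193, 0.1619, 0.1541]
orientation: [-0.0, 0.693, 0.721, 0.0]
force: [-2.5, -0.2, 5.9]
finger_gap: 0.0428
finger_force: 62.1
```

Contact. I'll release, retreat and check.

Call:
{"method": "arm_command", "body": {
  "plan": [
    [0,0,0,0],
    [0,0,0,0],
    [0,0,0,0],
    [0,0,0,0],
    [0,0,0,0],
    [0,0,0,0]
  ],
  "hand": 0.85
}}

```text
t: 39.27
ee_pos: [0.5192, 0.1618, 0.1535]
orientation: [-0.0, 0.693, 0.721, -0.0]
force: [-0.7, 0.1, -0.3]
finger_gap: 0.0723
finger_force: 0.0
```

Call:
{"method": "arm_command", "body": {
  "plan": [
    [0,0,-10,0],
    [0,0,-20,0],
    [0,0,-30,0],
    [0,0,-30,0],
    [0,0,-30,0],
    [0,0,-30,0],
    [-20,0,-10,0],
    [-35,0,0,0],
    [-35,0,0,0],
    [-35,0,0,0],
    [-35,0,0,0],
    [-35,0,0,0],
    [-35,0,0,0],
    [-20,0,0,0],
    [0,0,0,0],
    [0,0,0,0],
    [0,0,0,0]
  ]
}}

```text
t: 40.68
ee_pos: [0.5292, -0.0871, 0.314]
orientation: [-0.0, 0.693, 0.721, 0.0]
force: [0.1, -0.1, -0.4]
finger_gap: 0.0728
finger_force: 0.0
```

Run:
```python
from h import *
c=cam("side"); W=cloud(c); save("side_end.png",c["color"],1.5)
for a in ((521.5,75,131,3,50),(519,162,119,3,36),(516,249,119,3,36),(512,336,101,3,45),(591,-420,128,3,36),(485,-433,140,3,60)): top_of(W,*a)
print(arm.observe()["t"])
```

```text
257 z 130.0 rect [520.8  76.3] [55.8 57.2] 2.3 circ [520.9  76.5] 37.1
193 z 118.7 rect [517.9 163.5] [40.9 41.7] 9.6 circ [517.8 163. ] 22.2
214 z 118.8 rect [515.9 249.3] [38.8 40.9] 6.8 circ [515.4 249.9] 22.5
512 z 100.9 rect [512.  336.7] [68.7 68.6] 80.9 circ [512. 336.] 35.2
0 z nan rect [0. 0.] [0. 0.] 0.0 circ [0. 0.] 0.0
102 z 139.4 rect [ 484.  -432.1] [54.2 51.4] 85.6 circ [ 483.4 -433.2] 35.8
40.7333
  return _methods._mean(a, axis=axis, dtype=dtype,
  ret = ret.dtype.type(ret / rcount)
```

View pics/side_end.png

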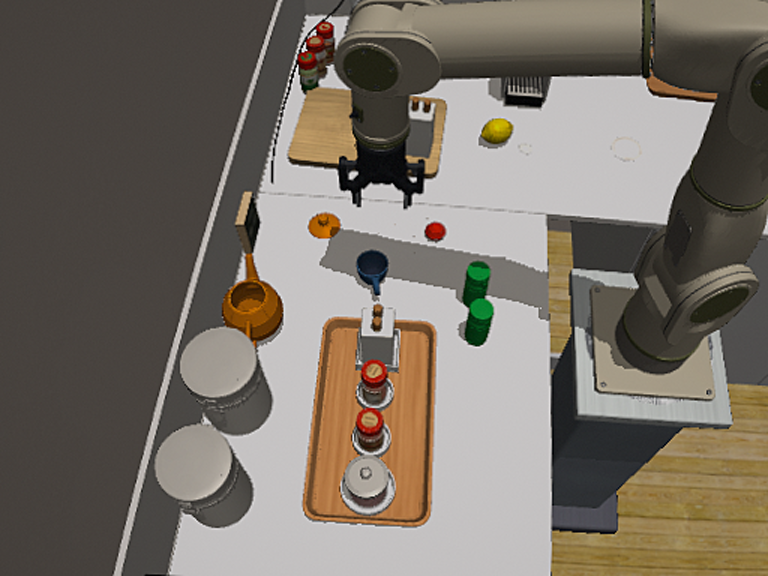

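The side view shows the carton (378,335), the two spice jars (374,380) and (370,430), and the salt jar (366,480), all upright in their holders. The heights match the holder floors. The cook carton stands where it was; the cook jar is hidden behind the arm and was never approached.

```bash
python3 -c "
from rig import arm
print(arm.job_done())"
```

```text
the job is handed in; nothing more can be done
None
```

The tray is laid and the job handed in at about 41 s: the oil carton, salt jar and both spice jars stand upright on their holders' floors, and nothing on the chopping board was touched.

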